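Turn the inspection fixture once round under the scanner and clamp it

TASK

Scan the green housing: by its upright black handle, turn the sloping disc counterclockwise (as seen looking down on it) up to the red pointer, and from there through one complete turn more, so that the handle passes under the scanner head and comes back to stand in line with the red pointer. Then swing the orange cam lever over until it snaps past centre and clamps, so that the disc stays on the mark, and let go of everything. Leave the loose things on the bench where they are.

Things in the scene. Friction and masses are not known exactly. Their poses are not given: they have to be found in the camera images.
- fixture: Fixed stand; origin on the bench under its plate's middle, z up, yaw varies. Its dark steel plate (300 x 340 mm) is tilted 24 degrees, rising to the body's +x: outward normal (-0.407, 0, 0.914), 'uphill' (0.914, 0, 0.407) in this frame. It reaches 150 mm up- and downhill, 200 mm to -y, 140 mm to +y. Heights 'above the plate' are along the normal. Sites on the stand have this body's axes.
- scanner (a point): Middle of the underside of the white scanner head (70 x 150 x 50 mm, lens 10 mm lower), 400 mm above the bench; it spans the body's x +42 to +112 mm, y -75 to +75, on a mast at x +160. It overhangs the disc's uphill half: a vertical tool cannot follow the handle under it, a tool pointing straight at the plate (24 degrees from vertical) clears it.
- disc_axis (a point): Fixed point on the disc's turning axis at the plate's top surface, 155 mm above the bench. The axis is the plate's normal. The aluminium disc is 180 mm across, its top 26 mm above the plate; the green housing nested on it reaches 46 mm above the plate.
- disc (a joint): Disc angle, rad, growing counterclockwise seen from above. 0: handle straight downhill, at the pointer; it counts on: 6.283 is one turn later, at the pointer again. At q the handle is 70 mm x (-cos q uphill, -sin q to the body's +y) from the axis. Starts between -1.1 and -0.25; stops at -1.6 and 7.6. Stiff: about 2 to 3 N at the handle; stays where it is left.
- handle (a point): Middle of the handle's grip, 85 mm above the plate, 70 mm from the disc's axis; turns with the disc. The handle is a round black post, 28 mm across, parallel to the axis, 36 to 105 mm above the plate, a little narrower at the top; it spins freely on its pin, so a gripper can carry it round without turning. A red stripe on the disc runs from it to the rim.
- pointer (a point): Tip of the red pointer (8 mm high, 12 mm wide) on the plate just outside the disc's rim, straight downhill of the axis, 96 mm from it.
- lever_pivot (a point): Fixed point on the lever's pivot axis (parallel to the normal) at the lever arm's mid-height, 75 mm above the plate, 150 mm to -y and 10 mm downhill of the disc's axis. Under it a grey round housing, radius 24 mm; a blue shoe beside it moves to the disc's rim as the lever closes.
- lever_tip (a point): Outer end of the lever, 115 mm from the pivot, 75 mm above the plate. The arm is a steel bar 18 mm wide and high (66 to 84 mm above the plate); its outer 45 mm are an orange grip 22 mm wide and high.
- clamp_lever (a joint): Cam lever angle, rad; it swings parallel to the plate, clockwise from above. 0: open, pointing to the body's -y; stop at 1.5: clamped, pointing nearly straight downhill. At q it points along (-sin q uphill, -cos q to +y). Sprung: 85 mm from the pivot it takes up to 7 N until its centre at 1.1, then snaps to 1.5 and stays; let go earlier it springs back.
- parts_bin: Loose open black two-compartment bin, 160 x 110 x 50 mm, origin under its centre. Leave alone.
- driver: Loose black-handled screwdriver, 170 mm long, lying on the bench, origin on its underside. Leave alone.
- cover: Loose green cover with grey ribs, 100 x 65 x 16 mm, origin under its centre. Leave alone.
- cleaner: Loose white jar with a blue cap, 60 mm diameter, 120 mm tall, standing, origin under its centre. Leave alone.

How it is judged:
On the way, in this order (a step that is already met when the one before it is completed fails the run):
1. the handle has been carried half a turn past the pointer, under the scanner (value of joint disc above 3.14 rad), for 0.1 s.
2. the disc rests one complete turn on, back at the red pointer (value of joint disc between 6.163 and 6.403 rad and velocity of joint disc between -0.05 and 0.05 rad/s), for 0.2 s.
3. the cam lever is over centre, clamped (value of joint clamp_lever above 1.4 rad), for 0.2 s.
At the end, for the whole second after the job is handed in: The disc has made one complete turn past the pointer and rests with its handle in line with the pointer again (joint 6.283 within 0.12 rad, about 8 mm at the handle, not moving), and the cam lever is clamped (beyond 1.4 of its 1.5 rad) (all of step 2 and value of joint clamp_lever above 1.4 rad); the robot touches nothing.
It fails at once if the lever is clamped before the disc has come round to the mark (value of joint clamp_lever above 1.1 rad and value of joint disc below 6.063 rad).
It fails at once if the parts bin is shifted by more than 20 mm (distance of parts_bin from where it was at the start of the episode above 0.02 m).
It fails at once if the screwdriver is shifted by more than 20 mm (distance of driver from where it was at the start of the episode above 0.02 m).
It fails at once if the green cover is shifted by more than 20 mm (distance of cover from where it was at the start of the episode above 0.02 m).
It fails at once if the cleaner jar is shifted by more than 20 mm (distance of cleaner from where it was at the start of the episode above 0.02 m).
It also fails if it takes over 66 s, if anything falls off the work surface, if the arm or the gripper's body presses on something with over 40 N, if the wrist force passes 120 N, or if a joint passes its speed limit or range.

ROBOT

A 6-joint arm with a two-finger parallel gripper is mounted at the origin on the work surface. World frame = base frame: x ahead of the robot, y to its left, z up, the work surface at z = 0. Lengths are in m, angles in rad, forces in N, time in s.
With the tool pointing down it reaches from about 0.25 to 0.725 m from the base axis. Payload 4 kg.
Tool frame: the origin (TCP) lies at the very end of the fingers, on their centre line; the grasp point (between the pads) lies 19 mm behind it; z points along the fingers, y is the line along which they close (so a half turn about z gives the same grasp; the last joint's range is limited). The gripper opens to 85 mm and grips with 20 to 120 N. Pads are 22 mm wide; open, the fingers measure 114 mm over their backs; the gripper's body (76 mm by 85 mm) begins 54 mm behind the grasp point. The pads swing forward as they close: fully open they stand 13 mm farther back than shut.
Start: joints at [1.21, 0.241, 0.005, 1.335, 0, 1.571], TCP at [0.177, 0.468, 0.231] pointing down, gripper open.
Joint ranges: [-2.72, 2.72], [-1.05, 1.87], [-1.09, 1.28], [-1.99, 2.15], [-1.42, 1.44], [-3.14, 3.14]. Speed limits (rad/s): [2.79, 2.79, 3.14, 3.14, 3.14, 3.14].

INTERFACE

Orientations are given as a unit quaternion [x, y, z, w].
In Python, from workcell import bot gives the robot as it stands.
- The arm moves only by the tool move_arm, never from a script. Its argument "motion" is a list of rows, each an object of numbers: "x", "y", "z": the shift along the tool's x, y, z in cm; "yaw": the turn about the tool's z in degrees. A call has 1 to 20 rows; each row is the pose to reach, as a shift and turn from the pose commanded when the call began, along the tool's axes at that moment; what a row does not reach only later rows make up. A row lasts 1/8 s, in which the tool goes at most 62.5 mm and 10.7 degrees, less where a joint would pass 70% of its speed; a pose out of reach is approached as far as the arm can. A call with a gripper value outside its range is refused whole. "gripper" is the opening, from -1 (shut) to 1 (fully open), set as the call begins (left out, the last holds). The fingers move at their own pace and stop on an object; the grip force is fixed at half the most. Time passes only in rows, so rows that repeat a pose let the fingers close. It gives the time, the measured TCP pose, the force, the opening and the grip force at its end, in the units of the state.
- bot.get_obs(): the state, without advancing time (a new reading comes with each control period).
- bot.camera(name): name is "scene" or "top" or "wrist"; returns the picture (480x640x3 uint8, blue, green, red); there is no depth.
- bot.camera_model(name): a dict with "K" (3x3 intrinsics, pixels), "world_from_camera" (4x4, takes a point from camera to world coordinates). Camera axes: x right, y down, z forward; pixel columns grow to the right and rows downward; lengths in m; the calibration is good to about 2 mm. A picture is of the moment at which its call begins: read the wrist's pose just before it. camera_model takes no time and is no camera call; for the wrist camera it gives the pose at the moment of the call.
- bot.job_done(): hands the job in; it is judged then, once.
Trained networks look in the newest picture that a camera, given by its name, has taken for a name from the list of things; names that differ only in an ending like _2 or _b are one class to them, and where a whole thing is asked for, a point or a joint stands for the part that bears it (a point fixed in the world has none). Each returns a list of dicts, best first, with "score" (0 to 1); they miss things now and then, are a little off and sometimes report something else, mostly with a low value. They report only what shows in the picture. A call takes as long as a camera call.
- bot.cut_out(camera, name): "mask" (480x640 bool, what is visible of it) and "centre" ([row, column] in pixels, amid what is visible of it).
The state is a dict: "clock": time; "joint_pos": joint angles; "joint_vel": joint speeds; "tau": joint torques, N m; "eef_pos": TCP position; "tool_rot": TCP orientation; "ft_force": force on the tool from outside, world axes, zero at the start; "ft_torque": the same for the moment, N m; "grip_width": finger opening in m; "grasp_force": force on a finger pad.
Only numpy, scipy, OpenCV 4.12 (cv2) and the standard library are available. Lean on these libraries where they do the work, as an engineer would, in place of code of your own. Each camera call takes 0.05 s, during which the arm holds its last target. There are 200 camera calls.

## Working session

There is one attempt and no reset: what is moved stays moved. The work goes in short steps, Python scripts to look and compute and a tool call to move; the robot and the scene stay as the last step left them, time stands still between calls to the robot, and variables do not carry over. Pictures are saved under pics/ and viewed, at most 10 in all, crops included, and the job is handed in when it is done.

Besides the shell and the picture viewer there is one more tool, called after "Call:" as name(argument=value, ...) on one line, values as JSON. move_arm: Moves the arm, as the interface text tells. Its arguments: {"type":"object","properties":{"motion":{"type":"array"},"gripper":{"type":"number"}},"required":["motion"]}

```bash
mkdir -p pics; cat > look.py <<'E'
from workcell import bot
import cv2, numpy as np
E
python3 - <<'E'
from look import *
for c in ["scene","top"]:
    im=bot.camera(c); cv2.imwrite(f"pics/{c}0.png",im)
    m=bot.camera_model(c); print(c,np.round(m["K"],1).tolist(),np.round(m["world_from_camera"],4).tolist())
    for n in ["fixture","scanner","handle","pointer","lever_tip","clamp_lever","disc","lever_pivot"]:
        try: print(n,[(round(d["score"],2),np.round(d["centre"],1).tolist(),int(d["mask"].sum())) for d in bot.cut_out(c,n)][:2])
        except Exception as e: print(n,e)
print(bot.get_obs())
E
```

```text
scene [[436.2, 0.0, 311.8], [0.0, 436.2, 238.3], [0.0, 0.0, 1.0]] [[0.2335, 0.7849, -0.5739, 1.1181], [0.9723, -0.1958, 0.1278, -0.1762], [-0.0121, -0.5878, -0.8089, 1.1465], [0.0, 0.0, 0.0, 1.0]]
fixture [(0.73, [299.2, 356.8], 17242)]
scanner [(0.55, [294.2, 356.1], 17000)]
handle [(0.81, [278.7, 354.3], 1833)]
pointer [(0.72, [293.8, 356.4], 17227)]
lever_tip [(0.95, [265.8, 283.9], 625), (0.44, [274.0, 352.7], 1796)]
clamp_lever [(0.96, [265.6, 281.9], 710)]
disc [(0.67, [275.6, 352.3], 1807)]
lever_pivot [(0.66, [295.4, 357.9], 17160)]
top [[529.0, 0.0, 317.5], [0.0, 529.0, 245.8], [0.0, 0.0, 1.0]] [[-0.0164, -0.9943, 0.1051, 0.3373], [-0.9999, 0.0164, -0.0008, -0.0333], [-0.001, -0.1051, -0.9945, 1.5705], [0.0, 0.0, 0.0, 1.0]]
fixture [(0.77, [211.7, 282.5], 16128)]
scanner [(0.83, [214.9, 284.2], 16103)]
handle [(0.65, [220.0, 276.5], 3590)]
pointer [(0.87, [209.0, 279.5], 16102), (0.7, [221.7, 274.5], 3691)]
lever_tip [(0.91, [229.2, 348.9], 522), (0.41, [214.1, 282.3], 16111)]
clamp_lever [(0.75, [228.2, 345.3], 563)]
disc [(0.62, [220.7, 276.8], 3583)]
lever_pivot [(0.7, [211.5, 284.1], 15852)]
{'clock': 0.9, 'joint_pos': array([ 1.21000386e+00,  2.40539070e-01,  4.97959913e-03,  1.33521584e+00,
       -3.30950759e-05,  1.57078647e+00]), 'joint_vel': array([-0.0013835 ,  0.00102825, -0.00164229, -0.00160785,  0.00088123,
       -0.00038222]), 'tau': array([-1.86855289e-05, -3.72192800e+01,  2.52695042e+01,  9.97030875e-04,
       -1.13463773e-04, -2.60014474e-06]), 'eef_pos': array([0.17651153, 0.46778985, 0.23132913]), 'tool_rot': array([1.79414545e-01, 9.83773562e-01, 7.36833962e-06, 1.81643718e-05]), 'ft_force': array([ 0.08624515, -0.24462509,  0.28863657]), 'ft_torque': array([ 0.00776743, -0.04077392, -0.04216303]), 'grasp_force': 0.0, 'grip_width': 0.08495043107455276}
```

View pics/scene0.png

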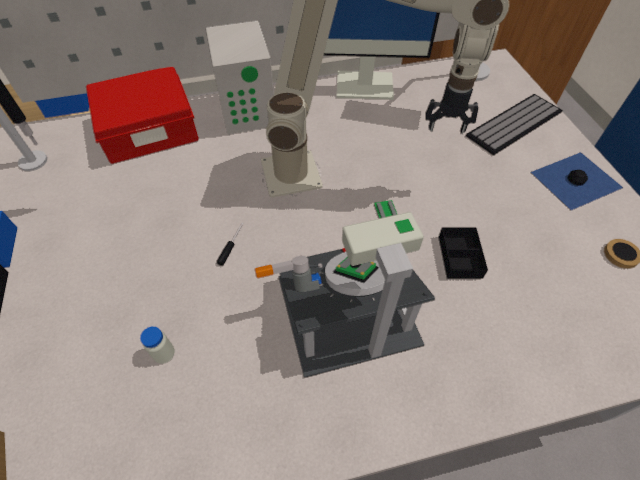

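View pics/top0.png

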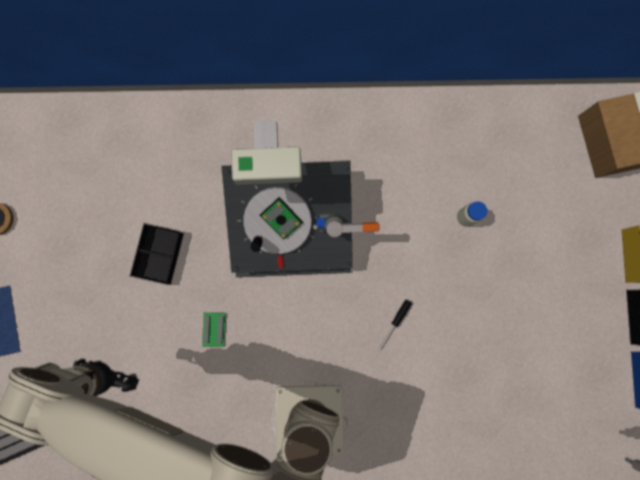

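The scene shows the fixture ahead of the robot with its downhill side towards the base: handle at about (256,243) in the top view, pointer at (281,262), lever tip at (378,227), scanner top face at (232..300,150..182). Next I fit the fixture pose to these.

```bash
cat >> look.py <<'E'
from scipy.optimize import least_squares
from scipy.spatial.transform import Rotation as R
N=np.array([-.4067,0,.9135]);U=np.array([.9135,0,.4067]);Y=np.array([0,1.,0])
A0=np.array([0,0,.155])
def loc(u,y,h): return A0+u*U+y*Y+h*N      # fixture frame
def W(p,P): c,s=np.cos(p[2]),np.sin(p[2]); return np.array([[c,-s,0],[s,c,0],[0,0,1]])@P+np.array([p[0],p[1],0])
def px(m,P):
    T=np.linalg.inv(m["world_from_camera"]); q=m["K"]@(T[:3,:3]@P+T[:3,3]); return q[:2]/q[2]
def lev(q,r,h=.075): return loc(-.01-r*np.sin(q),-.150-r*np.cos(q),h)
def han(q,h=.105): return loc(-.07*np.cos(q),-.07*np.sin(q),h)
def orange(im):
    h=cv2.cvtColor(im,cv2.COLOR_BGR2HSV); m=cv2.inRange(h,(5,170,110),(18,255,255))
    n,l,s,c=cv2.connectedComponentsWithStats(m); return [(s[i,4],c[i]) for i in range(1,n) if s[i,4]>40]
E
cat > fit.py <<'E'
from look import *
M={c:bot.camera_model(c) for c in ["scene","top"]}
im={c:cv2.imread(f"pics/{c}0.png") for c in M}
obs=[]
for c in M:
    o=sorted(orange(im[c]),key=lambda t:-t[0]); print(c,[(a,np.round(b,1)) for a,b in o])
    cand=[b for a,b in o if (250<b[0]<300 if c=="scene" else 350<b[0]<395) and b[1]<300 and b[1]>200]
    obs.append((c,lev(0,.0925,.079),cand[0],3))
for (x,y),uv in {(.042,.075):(233,183),(.042,-.075):(301,180),(.112,.075):(232,151),(.112,-.075):(299,148)}.items():
    obs.append(("top",np.array([x,y,.45]),uv,.7))
for (u,y),uv in {(-.15,-.2):(352,270),(.15,-.2):(350,161),(-.15,.14):(233,273)}.items():
    obs.append(("top",loc(u,y,0),uv,.7))
obs.append(("top",loc(-.096,0,.006),(281.3,256),1))
f=lambda p:np.concatenate([w*(px(M[c],W(p,P))-uv) for c,P,uv,w in obs])
s=least_squares(f,[.41,.03,0],loss="soft_l1"); p=s.x; print(p, np.degrees(p[2])); print(np.round(f(p).reshape(-1,2),1))
np.save("p.npy",p)
def rq(q): return np.linalg.norm(px(M["top"],W(p,han(q)))-(256,240))
qs=np.linspace(-1.3,0,60); q=qs[np.argmin([rq(q) for q in qs])]; print("q",q,min(map(rq,qs)))
S=5; x0,y0=210,130; v=cv2.resize(im["top"][y0:y0+155,x0:x0+180],None,fx=4.4,fy=3.8*1,interpolation=cv2.INTER_CUBIC)
D=lambda P,c:cv2.circle(v,tuple(int(t) for t in (px(M["top"],W(p,P))-(x0,y0)+.5)*(4.4,3.8)),2,c,-1)
for t in np.linspace(0,6.28,60): D(loc(.09*np.cos(t),.09*np.sin(t),.026),(255,0,255))
for u in np.linspace(-.15,.15,20):
  for y in(-.2,.14):D(loc(u,y,0),(0,255,255))
for y in np.linspace(-.2,.14,20):
  for u in(-.15,.15):D(loc(u,y,0),(0,255,255))
for y in np.linspace(-.075,.075,12):
  for x in(.042,.112):D(np.array([x,y,.45]),(255,255,0))
for r in np.linspace(0,.115,9):D(lev(0,r,.084),(255,0,0))
D(loc(-.096,0,.008),(255,255,255));D(han(q),(0,255,0));D(han(q,.036),(0,255,0))
cv2.imwrite("pics/ov.png",v)
E
python3 fit.py
```

```text
scene [(np.int32(161), array([263.8, 270.8]))]
top [(np.int32(112), array([370. , 226.4]))]
[0.55730042 0.07367429 0.04780928] 2.7392701396143506
[[-2.1 -3.3]
 [ 0.5 -0.2]
 [-1.5 -0.2]
 [-0.5 -1.2]
 [-1.9  0. ]
 [-0.5 -0.9]
 [ 0.7 -1.6]
 [-0.9 -0.4]
 [-1.1  1.8]
 [-1.4 -1.2]]
q -1.1898305084745764 6.338562549053065
```

View pics/ov.png

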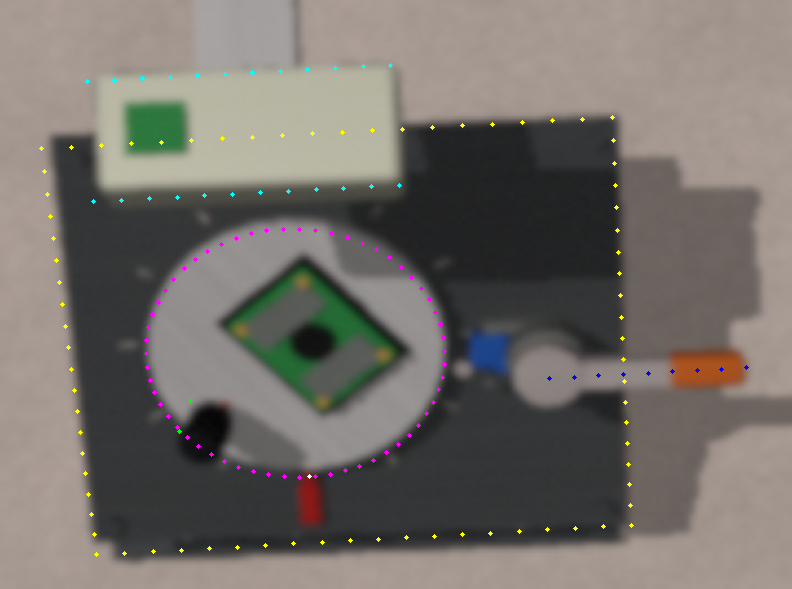

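The overlay is close, but the yaw is off by 1–2° (scanner front edge, left plate corners). I'll refit with pixel positions read from this enlarged crop, and take the handle's angle from the dark blob at about (205,432) in the crop.

```bash
cat > fit2.py <<'E'
from look import *
M={c:bot.camera_model(c) for c in ["scene","top"]}
im={c:cv2.imread(f"pics/{c}0.png") for c in M}
c2=lambda x,y:np.array([x/4.4+209.5,y/3.8+129.5])
obs=[("top",lev(0,.0925,.08),(370,226.4),2),("scene",lev(0,.0925,.08),(263.8,270.8),1)]
for (x,y),o in {(.042,.075):(97,188),(.042,-.075):(400,183),(.112,.075):(98,72),(.112,-.075):(396,65)}.items(): obs.append(("top",np.array([x,y,.45]),c2(*o),1))
for (u,y),o in {(-.15,-.2):(628,530),(.15,-.2):(617,117),(-.15,.14):(97,540),(.15,.14):(52,136)}.items(): obs.append(("top",loc(u,y,0),c2(*o),1))
obs.append(("top",loc(-.096,0,.008),c2(310,474),1)); obs.append(("top",loc(0,0,.026),c2(296.5,347),2))
f=lambda p:np.concatenate([w*(px(M[c],W(p,P))-uv) for c,P,uv,w in obs])
p=least_squares(f,[.55,.07,0.03],loss="soft_l1").x; print(p,np.degrees(p[2])); print(np.round(f(p).reshape(-1,2),1).tolist()); np.save("p.npy",p)
def render(q):
    m=np.zeros((480,640),np.uint8)
    pts=[px(M["top"],W(p,han(q,h)+.013*(np.cos(t)*U+np.sin(t)*Y))) for h in(.04,.105) for t in np.linspace(0,6.28,16)]
    cv2.fillConvexPoly(m,cv2.convexHull(np.float32(pts)).astype(np.int32),1); return m>0
g=cv2.cvtColor(im["top"],cv2.COLOR_BGR2GRAY); D=(g<45); D[:, :245]=0; D[:,268:]=0; D[:230]=0; D[256:]=0
qs=np.linspace(-1.3,0,80); s=[(render(q)&D).sum()/(render(q)|D).sum() for q in qs]; print("q",qs[np.argmax(s)],max(s),D.sum())
o=bot.get_obs(); r=R.from_quat(o["tool_rot"]).as_matrix(); ty=np.degrees(np.arctan2(r[1,1],r[0,1])); print("tool y dir",ty,"yaw needed",ty-np.degrees(p[2]))
for nm,P in {"axis":loc(0,0,0),"piv":lev(0,0),"ltip":lev(0,.115),"scan":np.array([.042,0,.4])}.items(): print(nm,np.round(W(p,P),3))
E
python3 fit2.py
```

```text
[0.56250108 0.07295733 0.02486309] 1.424549855390229
[[0.4, 0.4], [-0.8, -1.6], [0.0, 0.5], [0.6, -1.0], [-1.0, -0.6], [0.3, -1.5], [0.0, -1.4], [0.5, -0.1], [-1.0, 1.0], [-0.9, 0.1], [-0.6, -1.1], [-0.1, 0.7]]
q -0.839240506329114 0.7873563218390804 138
tool y dir 69.3286789183507 yaw needed 67.90412906296048
axis [0.563 0.073 0.155]
piv [ 0.527 -0.078  0.219]
ltip [ 0.529 -0.193  0.219]
scan [0.604 0.074 0.4  ]
```

```bash
cat >> look.py <<'E'
def state(show=True):
    p=np.load("p.npy"); o=bot.get_obs(); r=R.from_quat(o["tool_rot"]).as_matrix(); c,s=np.cos(p[2]),np.sin(p[2])
    F=np.array([[c,-s,0],[s,c,0],[0,0,1]]); t=F.T@(o["eef_pos"]-[p[0],p[1],0])
    yw=np.degrees(np.arctan2(r[1,1],r[0,1])-p[2])
    if show: print("t",round(o["clock"],2),"tcp_f(mm)",np.round(t*1e3,1),"yaw off",round(yw,2),"j",np.round(o["joint_pos"],2),"F",np.round(o["ft_force"],1))
    return t,F.T@r,yw
def go(*targets):   # fixture-frame TCP targets (m) -> shifts in cm along the tool axes now
    t,r,_=state()
    for g in targets: print(np.round(np.array(g)*1e3).tolist(),"-> xyz cm",np.round(r.T@(np.array(g)-t)*100,2).tolist())
def tcp(q,mode,clear=0,h=.088):
    P=han(q,h); d={"my":(0,.025+clear),"py":(0,-.025-clear),"px":(-.0215-.0073-clear,0),"mx":(.0245+.0073+clear,0)}[mode]
    return np.array([P[0]+d[0]-.05,P[1]+d[1],P[2]-.033])
E
python3 - <<'E'
from look import *
a=tcp(-.84,"my",.015); go((a[0],a[1]+.02,.34),a)
E
```

```text
t 0.9 tcp_f(mm) [-376.1  404.3  231.3] yaw off 67.9 j [ 1.21  0.24  0.    1.34 -0.    1.57] F [ 0.1 -0.2  0.3]
[-128.0, 112.0, 340.0] -> xyz cm [-33.93, -17.76, -10.87]
[-128.0, 92.0, 183.0] -> xyz cm [-34.68, -19.61, 4.8]
```

Call:
move_arm(motion=[{"z":-5},{"z":-10.9,"yaw":10},{"x":-5,"y":-2.6,"z":-10.9,"yaw":20},{"x":-10,"y":-5.2,"z":-10.9,"yaw":30},{"x":-15,"y":-7.8,"z":-10.9,"yaw":40},{"x":-20,"y":-10.5,"z":-10.9,"yaw":50},{"x":-25,"y":-13.1,"z":-10.9,"yaw":60},{"x":-30,"y":-15.7,"z":-10.9,"yaw":67.9},{"x":-33.9,"y":-17.8,"z":-10.9,"yaw":67.9},{"x":-33.9,"y":-17.8,"z":-10.9,"yaw":67.9},{"x":-33.9,"y":-17.8,"z":-10.9,"yaw":67.9}], gripper=1)

```text
invalid input at $.motion[0]: expected keys x, y, z, yaw
```

```bash
python3 - <<'E'
from look import *
a=tcp(-.84,"my",.015); go(a)
im=bot.camera("wrist"); m=bot.camera_model("wrist"); p=np.load("p.npy")
D=lambda P,c:cv2.circle(im,tuple(int(t) for t in px(m,W(p,P))),2,c,-1)
for t in np.linspace(0,6.28,60): D(loc(.09*np.cos(t),.09*np.sin(t),.026),(255,0,255))
D(loc(-.096,0,.008),(255,255,255))
for h in(.036,.07,.105): D(han(-.84,h),(0,255,0))
for r in np.linspace(0,.115,9):D(lev(0,r,.084),(255,0,0))
cv2.imwrite("pics/w1.png",im)
E
```

```text
t 0.9 tcp_f(mm) [-376.1  404.3  231.3] yaw off 67.9 j [ 1.21  0.24  0.    1.34 -0.    1.57] F [ 0.1 -0.2  0.3]
[-128.0, 92.0, 183.0] -> xyz cm [-34.68, -19.61, 4.8]
```

View pics/w1.png

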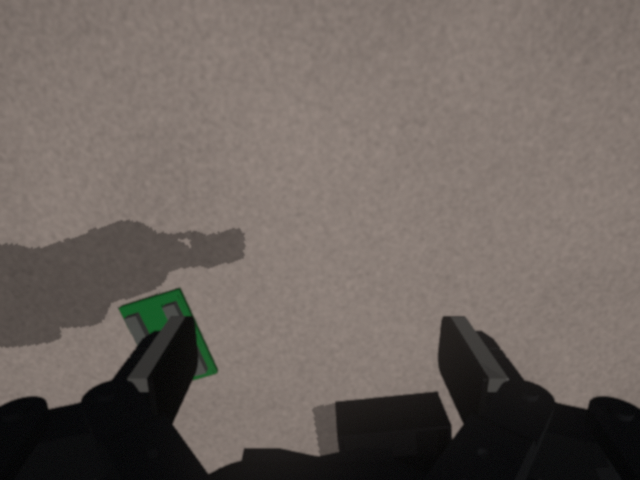

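The move was refused because every row needs all four keys. This picture is therefore still the start pose, with the cover at (168,335) and the bin at (390,425).

Call:
move_arm(motion=[{"x":0,"y":0,"z":-5,"yaw":0},{"x":0,"y":0,"z":-10.9,"yaw":10},{"x":-5,"y":-2.6,"z":-10.9,"yaw":20},{"x":-10,"y":-5.2,"z":-10.9,"yaw":30},{"x":-15,"y":-7.8,"z":-10.9,"yaw":40},{"x":-20,"y":-10.5,"z":-10.9,"yaw":50},{"x":-25,"y":-13.1,"z":-10.9,"yaw":60},{"x":-30,"y":-15.7,"z":-10.9,"yaw":67.9},{"x":-33.9,"y":-17.8,"z":-10.9,"yaw":67.9},{"x":-33.9,"y":-17.8,"z":-10.9,"yaw":67.9},{"x":-33.9,"y":-17.8,"z":-10.9,"yaw":67.9}], gripper=1)

```text
clock: 2.33
eef_pos: [0.4306, 0.1817, 0.3402]
tool_rot: [0.698, 0.716, -0.0, -0.0]
ft_force: [0.0, -0.0, -0.2]
grip_width: 0.0857
grasp_force: 0.0
```

```bash
cat > wv.py <<'E'
from look import *
import sys
q=float(sys.argv[1]); out=sys.argv[2]; cam=sys.argv[3] if len(sys.argv)>3 else "wrist"
m=bot.camera_model(cam); im=bot.camera(cam); p=np.load("p.npy")
D=lambda P,c:cv2.circle(im,tuple(int(t) for t in px(m,W(p,P))),1,c,-1)
for t in np.linspace(0,6.28,60): D(loc(.09*np.cos(t),.09*np.sin(t),.026),(255,0,255))
D(loc(-.096,0,.008),(255,255,255))
for h in(.036,.07,.105): D(han(q,h),(0,255,0))
for r in np.linspace(0,.115,9):D(lev(0,r,.084),(255,0,0))
cv2.imwrite(out,im)
E
python3 wv.py -.84 pics/w2.png; python3 -c "
from look import *
go(tcp(-.84,'my',.015))"
```

```text
t 2.38 tcp_f(mm) [-129.4  112.4  340.3] yaw off 0.05 j [0.4  0.16 0.18 1.59 0.   1.95] F [-0.3  0.7  0. ]
[-128.0, 92.0, 183.0] -> xyz cm [-2.04, 0.09, 15.69]
```

View pics/w2.png

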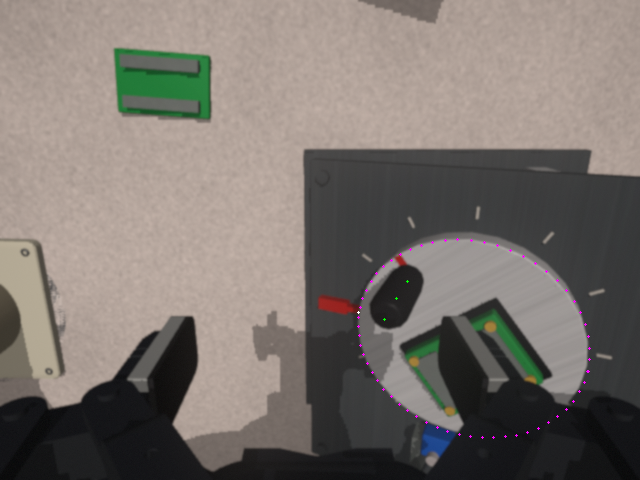

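The pose fits well: the disc ring matches the rim, and the handle lies at about (397,297) as predicted for q ≈ -0.85. Descend on its +y side.

Call:
move_arm(motion=[{"x":-1,"y":0.1,"z":5,"yaw":0},{"x":-2,"y":0.1,"z":10,"yaw":0},{"x":-2,"y":0.1,"z":14,"yaw":0},{"x":-2,"y":0.1,"z":15.7,"yaw":0},{"x":-2,"y":0.1,"z":15.7,"yaw":0}])

```text
clock: 3.0
eef_pos: [0.4305, 0.1624, 0.1822]
tool_rot: [0.697, 0.717, -0.001, -0.001]
ft_force: [0.4, 0.1, 0.5]
grip_width: 0.0856
grasp_force: 0.0
```

```bash
python3 -c "
from look import *
go(*[tcp(q,'my') for q in np.arange(-.8,1.05,.2)])"
```

```text
t 3.0 tcp_f(mm) [-129.7   92.7  182.2] yaw off 0.15 j [ 0.36  0.19 -0.19  1.19  0.    1.9 ] F [0.4 0.1 0.5]
[-130.0, 75.0, 183.0] -> xyz cm [-1.74, -0.07, -0.04]
[-139.0, 65.0, 179.0] -> xyz cm [-2.81, -0.89, 0.33]
[-145.0, 52.0, 176.0] -> xyz cm [-4.03, -1.51, 0.61]
[-148.0, 39.0, 174.0] -> xyz cm [-5.37, -1.89, 0.78]
[-150.0, 25.0, 174.0] -> xyz cm [-6.76, -2.02, 0.84]
[-148.0, 11.0, 174.0] -> xyz cm [-8.15, -1.89, 0.78]
[-145.0, -2.0, 176.0] -> xyz cm [-9.49, -1.52, 0.61]
[-139.0, -15.0, 179.0] -> xyz cm [-10.71, -0.91, 0.34]
[-130.0, -25.0, 183.0] -> xyz cm [-11.79, -0.09, -0.03]
[-120.0, -34.0, 187.0] -> xyz cm [-12.66, 0.9, -0.48]
```

Call:
move_arm(motion=[{"x":-1.0,"y":0,"z":0,"yaw":0},{"x":-1.7,"y":0,"z":0,"yaw":0},{"x":-2.3,"y":-0.5,"z":0.2,"yaw":0},{"x":-2.8,"y":-0.9,"z":0.3,"yaw":0},{"x":-4.0,"y":-1.5,"z":0.6,"yaw":0},{"x":-5.4,"y":-1.9,"z":0.8,"yaw":0},{"x":-6.8,"y":-2.0,"z":0.8,"yaw":0},{"x":-8.1,"y":-1.9,"z":0.8,"yaw":0},{"x":-9.5,"y":-1.5,"z":0.6,"yaw":0},{"x":-10.7,"y":-0.9,"z":0.3,"yaw":0},{"x":-11.8,"y":-0.1,"z":0,"yaw":0},{"x":-12.3,"y":0.4,"z":-0.2,"yaw":0},{"x":-12.3,"y":0.4,"z":-0.2,"yaw":0}])

```text
clock: 4.62
eef_pos: [0.4401, 0.0378, 0.1854]
tool_rot: [0.699, 0.715, -0.0, 0.001]
ft_force: [-0.5, 0.3, -0.3]
grip_width: 0.0855
grasp_force: 0.0
```

```bash
cat >> look.py <<'E'
def qmeas(out,cam="top"):
    p=np.load("p.npy"); m=bot.camera_model(cam); im=bot.camera(cam); cv2.imwrite(out,im)
    d=bot.cut_out(cam,"handle"); print([(round(x["score"],2),np.round(x["centre"],1).tolist(),int(x["mask"].sum())) for x in d[:3]])
E
python3 wv.py .95 pics/w3.png; python3 -c "
from look import *
a=tcp(.95,'px',.02)
go(*[tcp(q,'px') for q in np.arange(.8,2.5,.2)])"
```

```text
t 4.67 tcp_f(mm) [-123.7  -31.8  185.2] yaw off -0.05 j [ 0.09  0.15 -0.23  1.19 -0.    1.63] F [ 0.6 -0.5 -0.3]
[-159.0, -50.0, 183.0] -> xyz cm [-1.85, -3.54, 0.27]
[-149.0, -59.0, 187.0] -> xyz cm [-2.71, -2.54, -0.18]
[-138.0, -65.0, 192.0] -> xyz cm [-3.35, -1.4, -0.68]
[-125.0, -69.0, 198.0] -> xyz cm [-3.72, -0.17, -1.23]
[-113.0, -70.0, 203.0] -> xyz cm [-3.82, 1.1, -1.8]
[-100.0, -68.0, 209.0] -> xyz cm [-3.64, 2.37, -2.36]
[-88.0, -64.0, 214.0] -> xyz cm [-3.19, 3.58, -2.9]
[-77.0, -57.0, 219.0] -> xyz cm [-2.48, 4.68, -3.39]
[-67.0, -47.0, 223.0] -> xyz cm [-1.55, 5.63, -3.82]
```

View pics/w3.png

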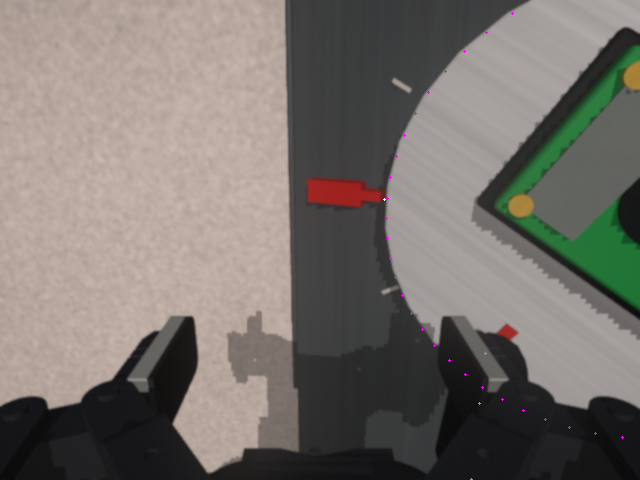

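Wrist view: the handle is hidden behind the right finger at about (505,365), and its red stripe shows at (507,331). I'll get q from the stripe.

```bash
cat >> look.py <<'E'
def onplate(cam_m,uv,h,p=None):
    p=np.load("p.npy") if p is None else p; c,s=np.cos(p[2]),np.sin(p[2]); F=np.array([[c,-s,0],[s,c,0],[0,0,1]])
    T=cam_m["world_from_camera"]; d=F.T@T[:3,:3]@np.linalg.inv(cam_m["K"])@np.array([*uv,1]); o=F.T@(T[:3,3]-[p[0],p[1],0])-A0
    k=(h-o@N)/(d@N); P=o+k*d; u,y=P@U,P[1]; return np.array([u,y]),np.arctan2(-y,-u)
def stripe(im,cam_m,h=.026):   # red pixels on the disc between r 50..92 mm
    hsv=cv2.cvtColor(im,cv2.COLOR_BGR2HSV); mk=cv2.inRange(hsv,(0,150,70),(6,255,255))|cv2.inRange(hsv,(174,150,70),(180,255,255))
    ys,xs=np.nonzero(mk); P=[onplate(cam_m,(x,y),h) for x,y in zip(xs,ys)]
    P=[(a,q) for a,q in P if .03<np.hypot(*a)<.0915]
    if P: A=np.array([a for a,_ in P]); m=A.mean(0); print("stripe n",len(P),"r",np.hypot(*m).round(4),"q",np.arctan2(-m[1],-m[0]).round(3))
    else: print("no stripe")
E
python3 - <<'E'
from look import *
stripe(cv2.imread("pics/w3.png"),bot.camera_model("wrist"))
m=bot.camera_model("top"); im=bot.camera("top"); cv2.imwrite("pics/t3.png",im); stripe(im,m)
E
```

```text
stripe n 149 r 0.0599 q 0.974
no stripe
```

Call:
move_arm(motion=[{"x":0.5,"y":-0.5,"z":0,"yaw":0},{"x":0.5,"y":-2.8,"z":0,"yaw":0},{"x":0.5,"y":-4.8,"z":0,"yaw":0},{"x":-1.5,"y":-4.8,"z":0,"yaw":0},{"x":-2.9,"y":-4.5,"z":0,"yaw":0},{"x":-2.9,"y":-3.5,"z":0,"yaw":0},{"x":-2.9,"y":-2.5,"z":-0.2,"yaw":0},{"x":-3.3,"y":-1.4,"z":-0.7,"yaw":0},{"x":-3.7,"y":-0.2,"z":-1.2,"yaw":0},{"x":-3.8,"y":1.1,"z":-1.8,"yaw":0},{"x":-3.6,"y":2.4,"z":-2.4,"yaw":0},{"x":-3.2,"y":3.6,"z":-2.9,"yaw":0},{"x":-2.5,"y":4.7,"z":-3.4,"yaw":0},{"x":-2.2,"y":5.0,"z":-3.5,"yaw":0},{"x":-2.2,"y":5.0,"z":-3.5,"yaw":0}])

```text
clock: 6.6
eef_pos: [0.4907, 0.0184, 0.2205]
tool_rot: [0.698, 0.716, 0.001, 0.0]
ft_force: [-0.4, -0.6, 0.1]
grip_width: 0.0854
grasp_force: 0.0
```

```bash
python3 wv.py 2.25 pics/w4.png; python3 - <<'E'
from look import *
stripe(cv2.imread("pics/w4.png"),bot.camera_model("wrist"))
go(tcp(2.25,"py",.015),*[tcp(q,'py') for q in np.arange(2.2,4.5,.2)])
E
```

```text
stripe n 119 r 0.0578 q 2.16
t 6.65 tcp_f(mm) [-73.4 -52.9 220.4] yaw off 0.03 j [ 0.04  0.23 -0.04  1.3   0.    1.58] F [0.7 0.7 0.1]
[-46.0, -94.0, 220.0] -> xyz cm [-4.16, 2.78, 0.02]
[-48.0, -82.0, 219.0] -> xyz cm [-2.87, 2.52, 0.13]
[-39.0, -72.0, 223.0] -> xyz cm [-1.94, 3.48, -0.29]
[-31.0, -61.0, 227.0] -> xyz cm [-0.82, 4.24, -0.63]
[-26.0, -48.0, 229.0] -> xyz cm [0.44, 4.79, -0.87]
[-22.0, -35.0, 231.0] -> xyz cm [1.8, 5.09, -1.01]
[-22.0, -21.0, 231.0] -> xyz cm [3.2, 5.15, -1.03]
[-24.0, -7.0, 230.0] -> xyz cm [4.58, 4.95, -0.94]
[-28.0, 6.0, 228.0] -> xyz cm [5.89, 4.5, -0.74]
[-35.0, 18.0, 225.0] -> xyz cm [7.07, 3.82, -0.44]
[-44.0, 28.0, 221.0] -> xyz cm [8.09, 2.95, -0.05]
[-54.0, 36.0, 216.0] -> xyz cm [8.89, 1.9, 0.41]
[-66.0, 42.0, 211.0] -> xyz cm [9.45, 0.73, 0.93]
```

View pics/w4.png

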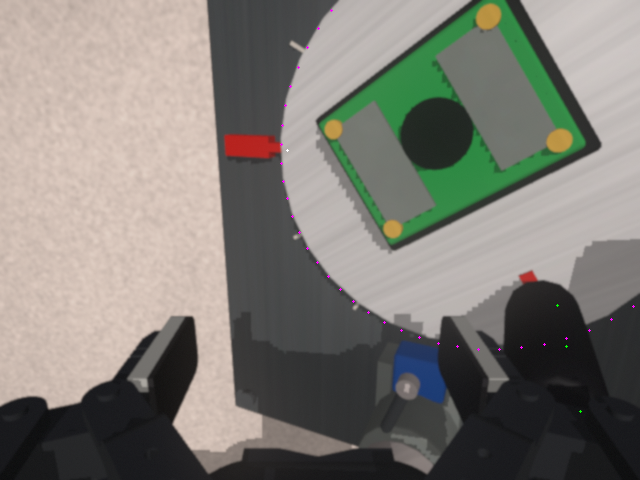

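Handle is at q ≈ 2.16, at (545,330) right of the finger; blue shoe and pivot at (415,390). Now round to its -y side and push +y under the scanner's front edge.

Call:
move_arm(motion=[{"x":0,"y":-1.2,"z":0,"yaw":0},{"x":-2.5,"y":-1.2,"z":0,"yaw":0},{"x":-4.4,"y":-1.2,"z":0,"yaw":0},{"x":-4.5,"y":0.8,"z":0,"yaw":0},{"x":-4.4,"y":2.4,"z":0.1,"yaw":0},{"x":-3.6,"y":2.5,"z":0.1,"yaw":0},{"x":-2.8,"y":2.6,"z":0.1,"yaw":0},{"x":-1.9,"y":3.5,"z":-0.3,"yaw":0},{"x":-0.8,"y":4.2,"z":-0.6,"yaw":0},{"x":0.4,"y":4.8,"z":-0.9,"yaw":0},{"x":1.8,"y":5.0,"z":-1.0,"yaw":0},{"x":2.4,"y":5.0,"z":-1.0,"yaw":0},{"x":2.4,"y":5.0,"z":-1.0,"yaw":0}])

```text
clock: 8.28
eef_pos: [0.539, 0.0445, 0.2301]
tool_rot: [0.698, 0.716, 0.0, -0.001]
ft_force: [0.6, -0.5, -0.1]
grip_width: 0.085
grasp_force: 0.0
```

```bash
python3 - <<'E'
from look import *
go(tcp(3.1,"py"),*[tcp(q,'py') for q in np.arange(3.2,4.5,.2)])
m=bot.camera_model("wrist"); im=bot.camera("wrist"); cv2.imwrite("pics/w5.png",im);stripe(im,m)
im=bot.camera("scene"); cv2.imwrite("pics/s5.png",cv2.resize(im[150:380,220:460],None,fx=2.5,fy=2.5))
E
```

```text
t 8.28 tcp_f(mm) [-24.2 -27.9 230.1] yaw off 0.11 j [0.08 0.32 0.11 1.36 0.   1.63] F [ 0.6 -0.5 -0.1]
[-22.0, -28.0, 231.0] -> xyz cm [-0.0, 0.23, -0.07]
[-22.0, -21.0, 231.0] -> xyz cm [0.69, 0.23, -0.07]
[-24.0, -7.0, 230.0] -> xyz cm [2.08, 0.03, 0.02]
[-28.0, 6.0, 228.0] -> xyz cm [3.38, -0.42, 0.22]
[-35.0, 18.0, 225.0] -> xyz cm [4.57, -1.09, 0.53]
[-44.0, 28.0, 221.0] -> xyz cm [5.59, -1.97, 0.92]
[-54.0, 36.0, 216.0] -> xyz cm [6.39, -3.01, 1.39]
[-66.0, 42.0, 211.0] -> xyz cm [6.95, -4.18, 1.91]
stripe n 165 r 0.0788 q 3.099
```

View pics/s5.png

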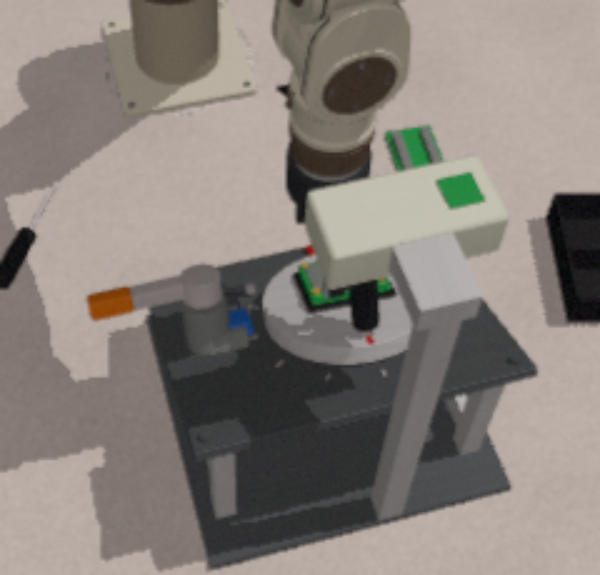

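The scene crop shows the handle at (365,305) near q ≈ 3.1, with the gripper in front of the scanner head and clear of it. Continue.

Call:
move_arm(motion=[{"x":0.7,"y":0.1,"z":0,"yaw":0},{"x":2.1,"y":0,"z":0,"yaw":0},{"x":3.4,"y":-0.4,"z":0.2,"yaw":0},{"x":4.6,"y":-1.1,"z":0.5,"yaw":0},{"x":5.1,"y":-1.6,"z":0.7,"yaw":0},{"x":5.6,"y":-2.0,"z":0.9,"yaw":0},{"x":5.6,"y":-2.0,"z":0.9,"yaw":0}])

```text
clock: 9.25
eef_pos: [0.5173, 0.0994, 0.2212]
tool_rot: [0.698, 0.716, 0.0, -0.001]
ft_force: [0.3, -0.5, -0.9]
grip_width: 0.0855
grasp_force: 0.3
```

```bash
python3 - <<'E'
from look import *
m=bot.camera_model("wrist"); im=bot.camera("wrist"); cv2.imwrite("pics/w6.png",im);stripe(im,m)
go(tcp(4.2,"mx",.012),*[tcp(q,'mx') for q in np.arange(4.2,5.7,.2)])
m=bot.camera_model("top");stripe(bot.camera("top"),m)
E
```

```text
stripe n 288 r 0.0824 q -2.307
t 9.3 tcp_f(mm) [-44.   27.4 221.4] yaw off 0.04 j [0.19 0.3  0.06 1.33 0.   1.73] F [-0.8 -0.8 -0.2]
[-11.0, 61.0, 216.0] -> xyz cm [3.35, 3.34, 0.51]
[-23.0, 61.0, 216.0] -> xyz cm [3.35, 2.14, 0.51]
[-34.0, 67.0, 211.0] -> xyz cm [3.91, 0.97, 1.03]
[-47.0, 70.0, 206.0] -> xyz cm [4.21, -0.27, 1.58]
[-60.0, 70.0, 200.0] -> xyz cm [4.23, -1.55, 2.15]
[-72.0, 67.0, 194.0] -> xyz cm [3.97, -2.81, 2.71]
[-84.0, 62.0, 189.0] -> xyz cm [3.44, -3.99, 3.24]
[-95.0, 54.0, 184.0] -> xyz cm [2.66, -5.05, 3.71]
[-104.0, 44.0, 180.0] -> xyz cm [1.67, -5.95, 4.11]
no stripe
```

Call:
move_arm(motion=[{"x":0.5,"y":-0.5,"z":0.3,"yaw":0},{"x":0.9,"y":-1.0,"z":0.5,"yaw":0},{"x":1.2,"y":-1.5,"z":0.8,"yaw":0},{"x":1.2,"y":-1.5,"z":0.8,"yaw":0}])

```text
clock: 9.85
eef_pos: [0.5012, 0.1105, 0.2131]
tool_rot: [0.698, 0.716, -0.001, -0.001]
ft_force: [-4.7, -2.6, 3.1]
grip_width: 0.085
grasp_force: 2.1
```

```bash
python3 - <<'E'
from look import *
m=bot.camera_model("wrist"); im=bot.camera("wrist"); cv2.imwrite("pics/w7.png",im);stripe(im,m)
go(tcp(4.25,"mx",.012),*[tcp(q,'mx') for q in (4.3,4.5,4.7,4.9,5.1,5.3,5.5)])
E
```

```text
stripe n 325 r 0.0829 q -2.135
t 9.9 tcp_f(mm) [-60.3  38.9 213.2] yaw off 0.02 j [0.22 0.28 0.01 1.3  0.   1.76] F [-4.9 -3.5  2.8]
[-13.0, 63.0, 215.0] -> xyz cm [2.37, 4.68, -0.2]
[-28.0, 64.0, 214.0] -> xyz cm [2.52, 3.19, -0.07]
[-41.0, 68.0, 208.0] -> xyz cm [2.95, 1.98, 0.47]
[-53.0, 70.0, 203.0] -> xyz cm [3.1, 0.71, 1.04]
[-66.0, 69.0, 197.0] -> xyz cm [2.98, -0.56, 1.61]
[-78.0, 65.0, 192.0] -> xyz cm [2.59, -1.78, 2.16]
[-89.0, 58.0, 187.0] -> xyz cm [1.93, -2.91, 2.66]
[-99.0, 49.0, 182.0] -> xyz cm [1.05, -3.9, 3.1]
```

Call:
move_arm(motion=[{"x":-1.2,"y":0.3,"z":-0.5,"yaw":0},{"x":-1.5,"y":2.5,"z":-1.2,"yaw":0},{"x":-1.5,"y":4.5,"z":-1.2,"yaw":0},{"x":0.5,"y":4.5,"z":-1.2,"yaw":0},{"x":2.2,"y":4.5,"z":-1.2,"yaw":0},{"x":2.4,"y":4.2,"z":-0.5,"yaw":0},{"x":2.5,"y":3.2,"z":-0.1,"yaw":0},{"x":2.9,"y":2.0,"z":0.5,"yaw":0},{"x":3.1,"y":0.7,"z":1.0,"yaw":0},{"x":3.0,"y":-0.6,"z":1.6,"yaw":0},{"x":2.6,"y":-1.8,"z":2.2,"yaw":0},{"x":1.9,"y":-2.9,"z":2.7,"yaw":0},{"x":1.5,"y":-3.4,"z":2.9,"yaw":0},{"x":1.5,"y":-3.4,"z":2.9,"yaw":0}])

```text
clock: 11.65
eef_pos: [0.4673, 0.124, 0.1842]
tool_rot: [0.698, 0.716, -0.0, -0.0]
ft_force: [0.3, 0.1, 0.2]
grip_width: 0.0853
grasp_force: 0.0
```

```bash
python3 wv.py 5.4 pics/w8.png;  python3 - <<'E'
from look import *
m=bot.camera_model("wrist"); im=cv2.imread("pics/w8.png");stripe(im,m)
go(tcp(5.35,"my",.012),*[tcp(q,'my') for q in (5.4,5.6,5.8,6.0,6.1,6.2,6.283)])
E
```

```text
stripe n 267 r 0.0844 q -0.85
t 11.7 tcp_f(mm) [-93.6  53.6 184.2] yaw off -0.02 j [ 0.26  0.24 -0.13  1.21  0.    1.81] F [0.7 0.2 0.1]
[-124.0, 93.0, 185.0] -> xyz cm [3.96, -3.02, -0.12]
[-126.0, 79.0, 184.0] -> xyz cm [2.54, -3.28, -0.01]
[-135.0, 69.0, 180.0] -> xyz cm [1.55, -4.18, 0.4]
[-142.0, 58.0, 177.0] -> xyz cm [0.39, -4.88, 0.71]
[-147.0, 45.0, 175.0] -> xyz cm [-0.91, -5.36, 0.92]
[-149.0, 38.0, 174.0] -> xyz cm [-1.59, -5.5, 0.99]
[-150.0, 31.0, 174.0] -> xyz cm [-2.28, -5.59, 1.03]
[-150.0, 25.0, 174.0] -> xyz cm [-2.86, -5.61, 1.04]
```

View pics/w8.png

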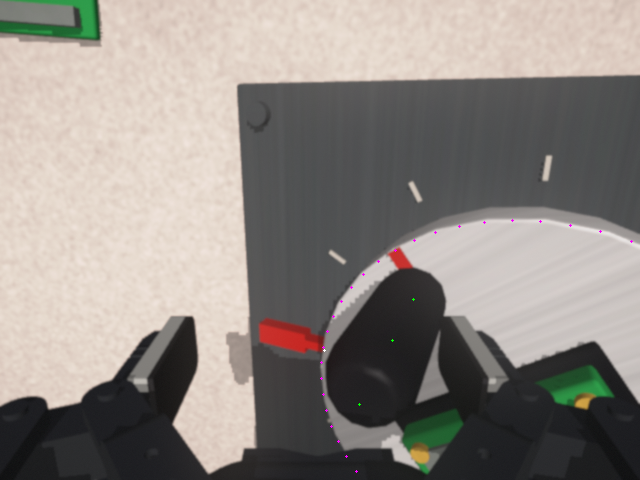

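Handle seen at (390,345) between the fingers, q ≈ 5.43, matching the overlay. Now round to its +y side for the last push.

Call:
move_arm(motion=[{"x":0,"y":1.0,"z":0,"yaw":0},{"x":2.0,"y":1.0,"z":0,"yaw":0},{"x":3.9,"y":1.0,"z":0,"yaw":0},{"x":3.9,"y":-1.5,"z":0,"yaw":0},{"x":3.6,"y":-3.3,"z":0,"yaw":0},{"x":2.5,"y":-3.3,"z":0,"yaw":0},{"x":1.6,"y":-4.2,"z":0.4,"yaw":0},{"x":0.4,"y":-4.9,"z":0.7,"yaw":0},{"x":-0.9,"y":-5.4,"z":0.9,"yaw":0},{"x":-1.6,"y":-5.5,"z":1.0,"yaw":0},{"x":-2.3,"y":-5.6,"z":1.0,"yaw":0},{"x":-2.5,"y":-5.6,"z":1.0,"yaw":0},{"x":-2.5,"y":-5.6,"z":1.0,"yaw":0}])

```text
clock: 13.32
eef_pos: [0.4132, 0.0976, 0.1743]
tool_rot: [0.699, 0.716, -0.0, 0.0]
ft_force: [-0.1, -0.1, 0.1]
grip_width: 0.0852
grasp_force: 0.0
```

```bash
python3 wv.py 6.25 pics/w9.png;  python3 - <<'E'
from look import *
m=bot.camera_model("wrist"); im=cv2.imread("pics/w9.png");stripe(im,m)
go(*[tcp(q,'my') for q in (6.2,6.283,6.32)])
E
```

```text
stripe n 55 r 0.076 q -0.04
t 13.38 tcp_f(mm) [-148.6   28.5  174.4] yaw off -0.03 j [ 0.23  0.13 -0.29  1.16 -0.    1.78] F [-0.6 -0.2 -0.1]
[-150.0, 31.0, 174.0] -> xyz cm [0.23, -0.09, 0.03]
[-150.0, 25.0, 174.0] -> xyz cm [-0.35, -0.11, 0.04]
[-150.0, 22.0, 174.0] -> xyz cm [-0.61, -0.11, 0.04]
```

View pics/w9.png

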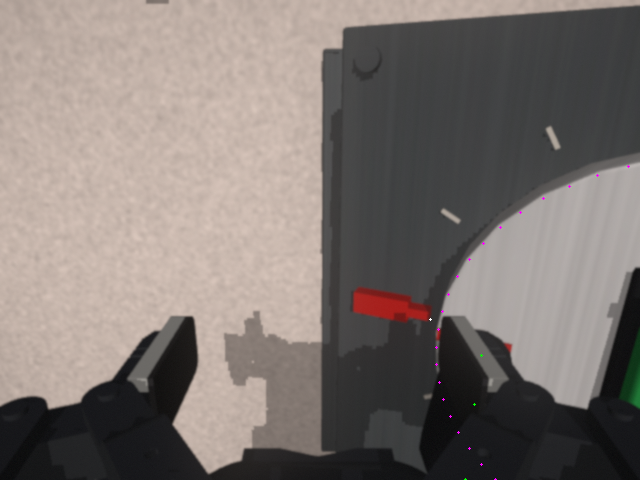

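The finger covers the stripe, with bits of it at (437,335) and (510,348). I'll back off to measure it cleanly.

Call:
move_arm(motion=[{"x":1.5,"y":0,"z":0,"yaw":0},{"x":4,"y":0,"z":-2,"yaw":0},{"x":4,"y":0,"z":-7,"yaw":0},{"x":2,"y":0,"z":-12,"yaw":0},{"x":0,"y":0,"z":-15,"yaw":0},{"x":0,"y":0,"z":-15,"yaw":0}])

```text
clock: 14.12
eef_pos: [0.4144, 0.0986, 0.3269]
tool_rot: [0.699, 0.716, 0.003, 0.002]
ft_force: [-0.3, 0.2, -0.7]
grip_width: 0.0854
grasp_force: 0.0
```

```bash
python3 wv.py 6.26 pics/w10.png;  python3 - <<'E'
from look import *
m=bot.camera_model("wrist"); im=cv2.imread("pics/w10.png");stripe(im,m)
hsv=cv2.cvtColor(im,cv2.COLOR_BGR2HSV); mk=cv2.inRange(hsv,(0,150,70),(6,255,255))|cv2.inRange(hsv,(174,150,70),(180,255,255))
n,l,s,c=cv2.connectedComponentsWithStats(mk)
for i in range(1,n):
    if s[i,4]>8: print(s[i],c[i].round(1),[ (onplate(m,c[i],h)[0]*1e3).round(1) for h in(.026,.008)])
go()
E
```

```text
stripe n 19 r 0.0715 q -0.046
[337 219  46  18 587] [356.8 228.1] [array([-115.3,    8.3]), array([-121.2,    2.8])]
[383 235   4   4  12] [384.4 236.8] [array([-91.4,   3.8]), array([-96.1,  -2. ])]
[419 240   3   6  13] [420.1 242.4] [array([-62.5,   2.9]), array([-65.5,  -3. ])]
t 14.18 tcp_f(mm) [-148.2   29.5  325.1] yaw off -0.01 j [0.23 0.07 0.04 1.54 0.   1.78] F [ 0.5 -0.3  0.1]
```

View pics/w10.png

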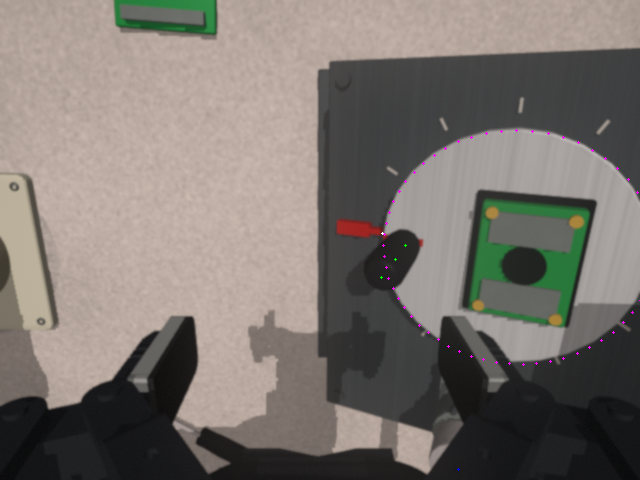

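The disc now stands on the mark: the stripe bits at (384,237) and (420,242) are in line with the pointer at (357,228), so q ≈ 6.26 ± 0.03. Next is the lever, with the fingers shut.

```bash
cat >> look.py <<'E'
def lt(q,clear=0,r=.09):
    P=lev(q,r); o=.011+.0145*np.cos(q)+.011*np.sin(q)+clear
    return np.array([P[0]+o*np.cos(q)*.9135,P[1]-o*np.sin(q),P[2]-.018])
E
python3 - <<'E'
from look import *
a=lt(0,.02); go((a[0],a[1],.325),a,*[lt(q) for q in (0,.2,.4,.6,.8,1.,1.1,1.2,1.3,1.4)])
im=bot.camera("top"); m=bot.camera_model("top"); p=np.load("p.npy"); print([(a,b.round(1)) for a,b in orange(im)],px(m,W(p,lev(0,.0925,.082))))
E
```

```text
t 14.18 tcp_f(mm) [-148.2   29.5  325.1] yaw off -0.01 j [0.23 0.07 0.04 1.54 0.   1.78] F [ 0.5 -0.3  0.1]
[2.0, -240.0, 325.0] -> xyz cm [-26.95, 15.02, 0.03]
[2.0, -240.0, 201.0] -> xyz cm [-26.96, 14.99, 12.38]
[-16.0, -240.0, 201.0] -> xyz cm [-26.96, 13.16, 12.38]
[-31.0, -244.0, 194.0] -> xyz cm [-27.32, 11.65, 13.1]
[-48.0, -244.0, 187.0] -> xyz cm [-27.36, 10.04, 13.8]
[-64.0, -241.0, 181.0] -> xyz cm [-27.03, 8.38, 14.43]
[-80.0, -234.0, 175.0] -> xyz cm [-26.31, 6.77, 14.99]
[-95.0, -222.0, 171.0] -> xyz cm [-25.19, 5.29, 15.44]
[-102.0, -215.0, 169.0] -> xyz cm [-24.48, 4.63, 15.62]
[-107.0, -207.0, 167.0] -> xyz cm [-23.69, 4.04, 15.77]
[-113.0, -199.0, 166.0] -> xyz cm [-22.82, 3.52, 15.88]
[-117.0, -189.0, 165.0] -> xyz cm [-21.89, 3.1, 15.96]
[(np.int32(111), array([370.1, 226.4]))] [370.31002753 226.79678175]
```

Call:
move_arm(motion=[{"x":-6,"y":0,"z":0,"yaw":0},{"x":-12,"y":2,"z":0,"yaw":0},{"x":-18,"y":6,"z":0,"yaw":0},{"x":-24,"y":11,"z":0,"yaw":0},{"x":-27,"y":15,"z":0,"yaw":0},{"x":-27,"y":15,"z":0,"yaw":0},{"x":-27,"y":15,"z":5,"yaw":0},{"x":-27,"y":15,"z":10,"yaw":0},{"x":-27,"y":15,"z":12.4,"yaw":0},{"x":-27,"y":15,"z":12.4,"yaw":0}], gripper=-1)

```text
clock: 15.48
eef_pos: [0.5673, -0.1663, 0.1958]
tool_rot: [0.698, 0.716, -0.002, -0.004]
ft_force: [-0.6, 0.5, 0.3]
grip_width: 0.0002
grasp_force: 0.0
```

```bash
python3 - <<'E'
from look import *
go(*[lt(q) for q in (0,.2,.4,.6,.8,1.,1.1,1.2,1.3,1.4)])
print(bot.get_obs()["grip_width"])
im=bot.camera("top"); print([(a,b.round(1)) for a,b in orange(im)])
im=bot.camera("scene"); print([(a,b.round(1)) for a,b in orange(im)])
E
```

```text
t 15.47 tcp_f(mm) [  -1.1 -239.3  195.8] yaw off 0.06 j [-0.29  0.45  0.21  1.34  0.    1.26] F [-0.6  0.5  0.3]
[-16.0, -240.0, 201.0] -> xyz cm [-0.06, -1.53, -0.55]
[-31.0, -244.0, 194.0] -> xyz cm [-0.43, -3.03, 0.19]
[-48.0, -244.0, 187.0] -> xyz cm [-0.47, -4.64, 0.9]
[-64.0, -241.0, 181.0] -> xyz cm [-0.14, -6.28, 1.56]
[-80.0, -234.0, 175.0] -> xyz cm [0.59, -7.88, 2.13]
[-95.0, -222.0, 171.0] -> xyz cm [1.71, -9.36, 2.6]
[-102.0, -215.0, 169.0] -> xyz cm [2.41, -10.02, 2.79]
[-107.0, -207.0, 167.0] -> xyz cm [3.2, -10.61, 2.95]
[-113.0, -199.0, 166.0] -> xyz cm [4.07, -11.12, 3.07]
[-117.0, -189.0, 165.0] -> xyz cm [5.01, -11.54, 3.16]
0.00018956078257115612
[]
[]
```

Call:
move_arm(motion=[{"x":0,"y":-1.5,"z":0,"yaw":0},{"x":-0.3,"y":-3.3,"z":0.7,"yaw":0},{"x":-0.3,"y":-5.0,"z":1.4,"yaw":0},{"x":0,"y":-6.6,"z":2.0,"yaw":0},{"x":0.7,"y":-8.2,"z":2.6,"yaw":0},{"x":1.8,"y":-9.7,"z":3.0,"yaw":0},{"x":2.6,"y":-10.4,"z":3.2,"yaw":0},{"x":3.4,"y":-10.9,"z":3.4,"yaw":0},{"x":4.2,"y":-11.5,"z":3.5,"yaw":0},{"x":4.8,"y":-11.7,"z":3.5,"yaw":0},{"x":4.8,"y":-11.7,"z":3.5,"yaw":0}])

```text
clock: 16.95
eef_pos: [0.4514, -0.1226, 0.1653]
tool_rot: [0.698, 0.716, -0.0, -0.0]
ft_force: [-0.1, 0.9, 0.1]
grip_width: -0.0002
grasp_force: 0.0
```

```bash
python3 - <<'E'
from look import *
go(); p=np.load("p.npy")
for c in("top","scene"):
    im=bot.camera(c); m=bot.camera_model(c); cv2.imwrite(f"pics/{c}11.png",im)
    print([(a,b.round(1)) for a,b in orange(im)],[(q,px(m,W(p,lev(q,.0925,.082))).round(1)) for q in(0,.8,1.1,1.3,1.5)])
E
```

```text
t 16.95 tcp_f(mm) [-115.9 -192.7  165.3] yaw off 0.05 j [-0.27  0.22 -0.2   1.15 -0.    1.28] F [-0.1  0.9  0.1]
[] [(0, array([370.3, 226.8])), (0.8, array([359.7, 251.7])), (1.1, array([351.2, 257.9])), (1.3, array([344.7, 260.6])), (1.5, array([337.8, 262. ]))]
[(np.int32(58), array([289.5, 243. ]))] [(0, array([262.9, 268.6])), (0.8, array([269.9, 252.7])), (1.1, array([277.3, 247.8])), (1.3, array([283.2, 245.2])), (1.5, array([289.6, 243.2]))]
```

The lever measures 1.5 rad in the scene view (289.5,243.0 against 289.6,243.2 predicted). Retreat, then check.

Call:
move_arm(motion=[{"x":-2,"y":0,"z":0,"yaw":0},{"x":-4,"y":0,"z":-1,"yaw":0},{"x":-4,"y":0,"z":-7,"yaw":0},{"x":-3,"y":-1,"z":-13,"yaw":0},{"x":2,"y":-2,"z":-16,"yaw":0},{"x":8,"y":-2,"z":-16,"yaw":0},{"x":14,"y":-2,"z":-16,"yaw":0},{"x":20,"y":-2,"z":-16,"yaw":0},{"x":22,"y":-2,"z":-16,"yaw":0},{"x":22,"y":-2,"z":-16,"yaw":0},{"x":22,"y":-2,"z":-16,"yaw":0}])

```text
clock: 18.42
eef_pos: [0.4261, 0.0959, 0.3253]
tool_rot: [0.698, 0.716, -0.0, 0.0]
ft_force: [-0.5, -0.7, 0.9]
grip_width: 0.0001
grasp_force: 0.0
```

```bash
python3 - <<'E'
from look import *
go(); p=np.load("p.npy"); m=bot.camera_model("wrist"); im=bot.camera("wrist"); cv2.imwrite("pics/w12.png",im); stripe(im,m)
hsv=cv2.cvtColor(im,cv2.COLOR_BGR2HSV); mk=cv2.inRange(hsv,(0,150,70),(6,255,255))|cv2.inRange(hsv,(174,150,70),(180,255,255))
n,l,s,c=cv2.connectedComponentsWithStats(mk)
for i in range(1,n):
    if s[i,4]>5: print(s[i],c[i].round(1),[(onplate(m,c[i],h)[0]*1e3).round(1) for h in(.026,.008)])
g=cv2.cvtColor(im,cv2.COLOR_BGR2GRAY); T=[]
def render(q):
    k=np.zeros((480,640),np.uint8)
    pts=[px(m,W(p,han(q,h)+.0135*(np.cos(t)*U+np.sin(t)*Y))) for h in(.04,.105) for t in np.linspace(0,6.28,16)]
    cv2.fillConvexPoly(k,cv2.convexHull(np.float32(pts)).astype(np.int32),1); return k>0
D=g<40; box=cv2.dilate((render(0)).astype(np.uint8),np.ones((25,25)))>0; D&=box
qs=np.linspace(-.3,.3,61); sc=[(render(q)&D).sum()/(render(q)|D).sum() for q in qs]; print("post q",qs[np.argmax(sc)],max(sc))
for c in("top","scene"):
    im=bot.camera(c); print([(a,b.round(1)) for a,b in orange(im)])
E
```

```text
t 18.43 tcp_f(mm) [-135.8   26.3  325.3] yaw off -0.03 j [ 0.22  0.09  0.07  1.55 -0.    1.77] F [-0.5 -0.7  0.9]
stripe n 23 r 0.0682 q -0.039
[326 217  45  17 582] [345.6 225.2] [array([-112.6,    7.6]), array([-119.2,    2.1])]
[371 232   3   3   6] [371.8 232.8] [array([-89.8,   3.9]), array([-95.1,  -1.9])]
[406 237   4   6  17] [407.6 239.3] [array([-60.5,   2.3]), array([-64.1,  -3.6])]
post q -0.03999999999999998 0.6636871508379888
[(np.int32(56), array([337.7, 262.4]))]
[(np.int32(57), array([289.5, 243. ]))]
```

```bash
python3 -c "
from look import *
print(bot.job_done())"
```

```text
the job is handed in; nothing more can be done
None
```

Handed in, verdict not shown: the disc was pushed (not gripped) one full turn to about 6.25 rad (target 6.283 ± 0.12), the lever measures clamped at about 1.5 rad, the arm is clear, no loose parts were touched as far as I know (not re-measured), and I viewed 11 pictures, one over the limit of 10.

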